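# Draw one bearing from the sprung slide dispenser

## Task

Draw one bearing from the blue dispenser: put the closed fingers into the pocket of the yellow pull block and pull the sprung slide out until it meets its red stop block. Keep it pressed against the stop, firmly but gently, for a second, so that the lowest bearing drops into the dish below. Then ease the slide back fully home under control, never letting it snap back, and withdraw; the bearing must end up in the dish (flat or on edge) and the other two must stay in the magazine.

Things in the scene. Friction and masses are not known exactly. Their poses are not given: they have to be found in the camera images.
- dispenser: fixed bench dispenser: blue deck 310 x 190 mm on four legs, top 88 mm above the bench; guide rails; a bridge plate (top 111.5 mm) with four posts (to 153 mm) round the stack of bearings. Origin at bench level; its -x axis (towards the robot) is the way the slide is pulled, z up. The exit opening in the deck is centred at x -48, y 0 mm, above the dish
- slide: steel slide along the dispenser's x, sprung home (5 N home, 9 N out). Same origin and axes as the dispenser when home; pulled by d it stands at x = -d. Yellow pull block at its front: x -125 to -45, y -45 to 45 mm, top z 125 mm. Its window carries the lowest bearing. The red crossbar at its tail (front face x 180 mm, y to 100, z 106 to 122 mm) meets the stop block
- pull_pocket (a point): centre of the mouth of the blind finger pocket in the top of the yellow pull block, level with its top face; the pocket is 42 mm long (along the pull), 50 mm wide and 24 mm deep; the wall in front of it is 21 mm thick. Moves with the slide
- stop_block: red stop block with a black clamp knob and a 5 mm rubber buffer, 30 x 30 x 36 mm (45 mm with knob), clamped on the deck left of the slide; origin at the centre of its underside, axes as the dispenser's; the buffer's face is at x = +15 mm. It is set differently every time, so that the slide's travel is 82 to 97 mm; on the stop the pull reads clearly more than the spring alone
- bearing_1: lowest ball bearing, 62 mm diameter, 16 mm high, 0.2 kg, in the slide's window at the start; origin at the centre of its underside
- bearing_1_centre (a point): centre of the lowest bearing, on its axis at half height
- bearing_2: middle bearing of the stack, same size
- bearing_3: top bearing of the stack, same size
- magazine (a point): point on the magazine's upright axis, level with the deck's top: the bearings in stock are stacked here
- dish: shallow round white metal parts dish, 132 mm diameter, 26 mm high, on the bench under the exit opening; origin at the centre of its underside
Not all that is in view belongs to the job. What is shaped like the bearing_3 but green is not meant. What is shaped like the bearing_2 but pink is not meant.

How it is judged:
By the outcome, as a careful person would: the job done as asked, in the order asked, and still so for the second after the job is handed in, with the robot touching nothing.
It also fails if it takes over 48 s, if anything falls off the work surface, if the arm or the gripper's body presses on something with over 40 N, if the wrist force passes 120 N, or if a joint passes its speed limit or range.

## Robot

A 6-joint arm with a two-finger parallel gripper is mounted at the origin on a cart in front of the work surface, level with it; the furniture and walls round the work are solid. World frame = base frame: x ahead of the robot, y to its left, z up, the work surface at z = 0. Lengths are in m, angles in rad, forces in N, time in s.
With the tool pointing down it reaches from about 0.4 to 0.825 m from the base axis. Payload 7 kg.
Tool frame: the origin (TCP) lies on the centre line of the jaws, within the pads' length; the fingertips stand 22 mm ahead of it and the grasp point (between the pads) lies 3 mm ahead of it; z points along the fingers, y is the line along which they close (so a half turn about z gives the same grasp; the last joint's range is limited). The gripper opens to 88 mm and grips with 3 to 60 N. Pads are 19 mm wide; open, the fingers measure 130 mm over their backs; the gripper's body (78 mm by 193 mm) begins 47 mm behind the grasp point.
Start: joints at [-0.852, 0.359, 0.012, 0, -1.224, -0.288], TCP at [0.282, -0.613, 0.249] pointing down, gripper open.
Joint ranges: [-3.07, 3.07], [-1.43, 2.12], [-1.02, 1.25], [-3.03, 1.67], [-3.05, -0], [-3.03, 3.03]. Speed limits (rad/s): [2.39, 2.39, 3.01, 3.14, 3.14, 3.14].

## Interface

Orientations are given as [roll, pitch, yaw] about the fixed x, y, z axes, in that order (R = Rz(yaw) Ry(pitch) Rx(roll)).
In Python, from station import arm gives the robot as it stands.
- The arm moves only by the tool arm_command, never from a script. Its argument "series" is one flat list of numbers, 7 for each row, row after row: the turn, a rotation vector about the tool's x, y, z each as a share of 90 degrees, from -1 to 1, then the shift along the tool's x, y, z each as a share of 0.1 m, from -1 to 1, then the opening, from 0 (shut) to 1 (fully open). A call has 1 to 8 rows; each row is the pose to reach, as a shift and turn from the pose commanded when the call began, along the tool's axes at that moment; what a row does not reach only later rows make up. A row lasts 1/8 s, in which the tool goes at most 62.5 mm and 10.7 degrees, less where a joint would pass 70% of its speed; a pose out of reach is approached as far as the arm can. A call with a number of a shift or a turn outside -1 to 1 is refused whole. A call with a gripper value outside its range is refused whole. The fingers move at their own pace and stop on an object; "force" is the grip in N (left out, the last holds). Time passes only in rows, so rows that repeat a pose let the fingers close. It gives the time, the measured TCP pose, the force, the opening and the grip force at its end, in the units of the state.
- arm.get_state(): the state, without advancing time (a new reading comes with each control period).
- arm.grab_frame(name): name is "scene" or "side" or "wrist"; returns the picture (420x560x3 uint8, blue, green, red); there is no depth.
- arm.camera_model(name): a dict with "fovy" (degrees; the focal length in pixels is half the picture's height over the tangent of half this angle, whatever the lens; pixels are square), "cx", "cy" (the principal point, pixels), "D" ([k1, k2, p1, p2, k3] as OpenCV has them; the pictures are not rectified), "pose" (4x4, takes a point from camera to world coordinates). Camera axes: x right, y down, z forward; pixel columns grow to the right and rows downward; lengths in m; the calibration is good to about 2 mm. A picture is of the moment at which its call begins: read the wrist's pose just before it. camera_model takes no time and is no camera call; for the wrist camera it gives the pose at the moment of the call.
- arm.job_done(): hands the job in; it is judged then, once.
The state is a dict: "t": time; "q": joint angles; "qd": joint speeds; "joint_efforts": joint torques, N m; "eef_pos": TCP position; "ee_rot": TCP orientation; "force": force on the tool from outside, world axes, zero at the start; "moment": the same for the moment, N m; "width": finger opening in m; "gripper_force": force on a finger pad.
Only numpy, scipy, OpenCV 4.12 (cv2) and the standard library are available. Lean on these libraries where they do the work, as an engineer would, in place of code of your own. Each camera call takes 0.05 s, during which the arm holds its last target. There are 200 camera calls.

## Working session

There is one attempt and no reset: what is moved stays moved. The work goes in short steps, Python scripts to look and compute and a tool call to move; the robot and the scene stay as the last step left them, time stands still between calls to the robot, and variables do not carry over. Pictures are saved under pics/ and viewed, at most 10 in all, crops included, and the job is handed in when it is done.

Besides the shell and the picture viewer there is one more tool, called after "Call:" by a JSON object that holds its "api" and its "payload", one argument or row to a line. arm_command: Moves the arm, as the interface text tells. Its arguments: {"type":"object","properties":{"series":{"type":"array"},"force":{"type":"number"}},"required":["series"]}

```bash
mkdir -p pics; ls; python3 - <<'E'
from station import arm
import cv2,numpy as np
s=arm.get_state();print(s)
for n in("scene","side"):
    cv2.imwrite(f"pics/{n}0.png",arm.grab_frame(n)); m=arm.camera_model(n);print(n,m)
E
```

```text
pics
{'t': 0.0, 'q': array([-8.51908113e-01,  3.59375974e-01,  1.10284522e-02, -3.56681393e-04,
       -1.22408890e+00, -2.88103104e-01]), 'qd': array([-0.00199897,  0.00082705,  0.00056218,  0.00173188,  0.001303  ,
       -0.00048741]), 'joint_efforts': array([ 1.63132168e-03, -5.82705295e+01,  2.93052936e+01,  6.99711442e+00,
        6.68093868e-03, -1.82067188e-04]), 'eef_pos': array([ 0.28165262, -0.61291613,  0.2476153 ]), 'ee_rot': array([ 3.13992488e+00, -1.44572622e-04, -2.71092890e+00]), 'force': array([-1.15123742e+00, -1.63411724e-01,  9.14260402e-04]), 'moment': array([-0.02468165,  0.05176832, -0.01555435]), 'gripper_force': 0.0, 'width': 0.0873946955591524}
scene {'fovy': 43.003312906036996, 'cx': 275.5724224643572, 'cy': 208.26780710836425, 'D': array([0.05194518, 0.        , 0.        , 0.        , 0.        ]), 'pose': array([[ 0.56231123, -0.59096341,  0.57841882,  0.17081881],
       [-0.82690051, -0.39638687,  0.3988897 ,  0.04774628],
       [-0.00645159, -0.70259498, -0.71156073,  0.72187514],
       [ 0.        ,  0.        ,  0.        ,  1.        ]])}
side {'fovy': 47.29570073730423, 'cx': 280.5738041331575, 'cy': 215.48611072581738, 'D': array([0.02507615, 0.        , 0.        , 0.        , 0.        ]), 'pose': array([[-0.9894259 , -0.07019527,  0.1269213 ,  0.53583617],
       [-0.14497199,  0.45198311, -0.88016725,  1.17334569],
       [ 0.0044173 , -0.88926031, -0.45738014,  0.50074079],
       [ 0.        ,  0.        ,  0.        ,  1.        ]])}
```

View pics/scene0.png

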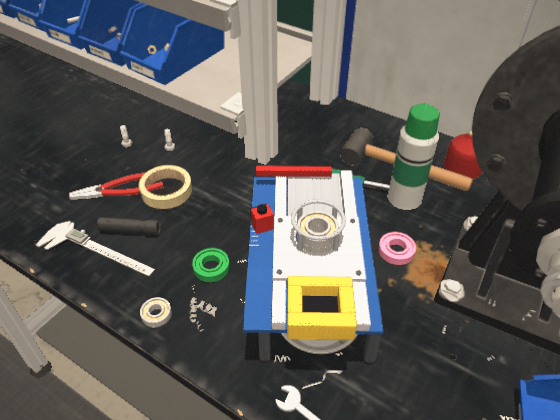

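View pics/side0.png

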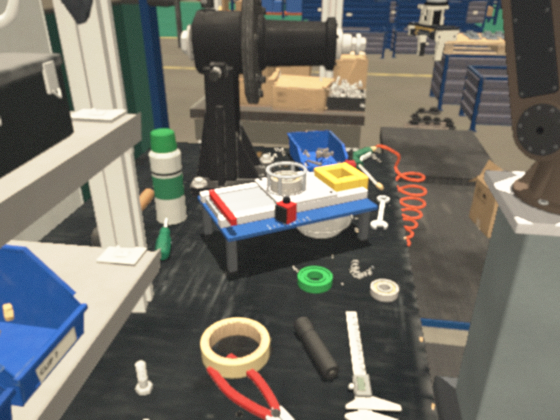

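Scene: the yellow pull block is at (322,308) with its pocket at (322,303), the stop block at (262,217), the crossbar at (293,171) and the magazine at (318,228). In the side view the pull block is at (341,177), the stop at (286,211) and the crossbar at (223,206).

Possible mix-ups: the green ring (210,265), the pink ring (397,248), the small bearing (155,312) and the tape (165,187). None of them is yellow on the deck. Next is a close crop of the chosen pull block.

```bash
cat > h.py <<'E'
import cv2,numpy as np
from station import arm
def K(m):
    f=210/np.tan(np.radians(m["fovy"]/2)); return np.array([[f,0,m["cx"]],[0,f,m["cy"]],[0,0,1]])
def rays(m,uv):
    p=cv2.undistortPoints(np.array(uv,float).reshape(-1,1,2),K(m),m["D"]).reshape(-1,2)
    d=np.c_[p,np.ones(len(p))]@m["pose"][:3,:3].T
    return m["pose"][:3,3],d
def plane(m,uv,z):
    o,d=rays(m,uv); return o+d*((z-o[2])/d[:,2])[:,None]
def tri(m1,u1,m2,u2):
    o1,d1=rays(m1,[u1]);o2,d2=rays(m2,[u2]);d1=d1[0];d2=d2[0]
    s=np.linalg.lstsq(np.c_[d1,-d2],o2-o1,rcond=None)[0]
    a,b=o1+s[0]*d1,o2+s[1]*d2
    return (a+b)/2,np.linalg.norm(a-b)
def proj(m,P):
    R=m["pose"][:3,:3].T;t=-R@m["pose"][:3,3]
    return cv2.projectPoints(np.array(P,float).reshape(-1,1,3),cv2.Rodrigues(R)[0],t,K(m),m["D"])[0].reshape(-1,2)
E
python3 - <<'E'
import cv2,numpy as np
a=cv2.imread("pics/scene0.png")[160:350,235:390]
b=cv2.imread("pics/side0.png")[155:235,195:385]
a=cv2.resize(a,None,fx=3,fy=3,interpolation=cv2.INTER_CUBIC)[:, :465]
b=cv2.resize(b,None,fx=1.75,fy=1.75,interpolation=cv2.INTER_CUBIC)
c=np.zeros((570,800,3),np.uint8);c[:570,:465]=a;c[:140,466:466+332]=b[:140,:332]
b2=cv2.imread("pics/side0.png")[155:205,305:380];b2=cv2.resize(b2,None,fx=4,fy=4,interpolation=cv2.INTER_CUBIC);c[160:360,470:770]=b2
cv2.imwrite("pics/crop.png",c)
E
```

```text
(no output)
```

View pics/crop.png

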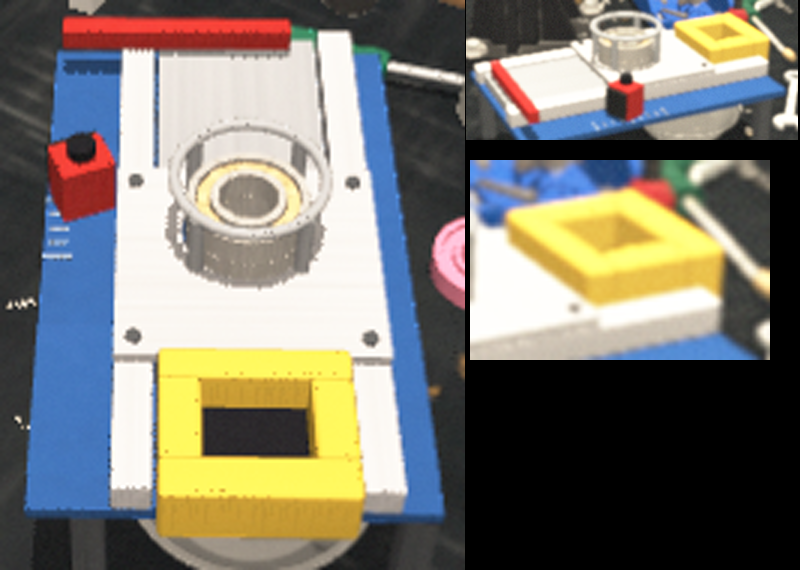

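The choice is confirmed. In the scene crop the top-face corners are about (288,277), (352,277), (356,326) and (287,326). In the side view the same corners are about (335,183), (315,168), (348,163) and (368,178). Next I triangulate them.

```bash
python3 - <<'E'
from h import *
A=arm.camera_model("scene");B=arm.camera_model("side")
sc=lambda x,y:(235+(x-1)/3,160+(y-1)/3)
sd=lambda x,y:(305+(x-470-1.5)/4,155+(y-160-1.5)/4)
top=[(sc(159,350),sd(590,272)),(sc(350,350),sd(508,210)),(sc(157,497),sd(722,250)),(sc(362,497),sd(640,190))]
for a,b in top: p,e=tri(A,a,B,b);print(p.round(4),round(e,4))
for z in(.125,):
    P=plane(A,[a for a,b in top],z);print(P.round(4))
    Q=plane(B,[b for a,b in top],z);print(Q.round(4))
    for X in(P,Q):
        c=X.mean(0);ax=(X[0]+X[1]-X[2]-X[3])[:2];print(c,np.degrees(np.arctan2(ax[1],ax[0])),np.linalg.norm(ax)/2, np.linalg.norm(X[0]-X[1]),np.linalg.norm(X[2]-X[3]))
# pocket mouth: near corners, far rim
pk=plane(A,[sc(202,457),sc(318,457),sc(199,379),sc(310,379)],.125);print(pk.round(4))
# crossbar top front edge (front face top z .122) , front bottom edge z=.106
print(plane(A,[sc(64,34),sc(290,34)],.122).round(4),plane(A,[sc(64,49),sc(290,47)],.106).round(4))
# stop block top corners z .088+.036
print(plane(A,[sc(49,149),sc(72,168),sc(113,156)],.124).round(4),plane(A,[sc(113,210),sc(68,219)],.088).round(4))
E
```

```text
[0.555  0.2932 0.125 ] 0.0001
[0.6025 0.2193 0.1266] 0.0015
[0.4898 0.2512 0.1235] 0.0005
[0.5348 0.1776 0.1268] 0.0036
[[0.555  0.2932 0.125 ]
 [0.6046 0.2197 0.125 ]
 [0.4887 0.2507 0.125 ]
 [0.538  0.1779 0.125 ]]
[[0.5551 0.2933 0.125 ]
 [0.6021 0.2163 0.125 ]
 [0.4901 0.2547 0.125 ]
 [0.5332 0.1754 0.125 ]]
[0.54657839 0.23539205 0.125     ] 32.40043254182736 0.0786829201712687 0.0886880260980678 0.08797908551969656
[0.54513755 0.23493053 0.125     ] 30.712365334252485 0.07780753531020276 0.09020713239511574 0.09019794149737384
[[0.5166 0.2455 0.125 ]
 [0.5451 0.2034 0.125 ]
 [0.5514 0.269  0.125 ]
 [0.5798 0.2269 0.125 ]]
[[0.7135 0.4617 0.122 ]
 [0.7845 0.3554 0.122 ]] [[0.7174 0.4651 0.106 ]
 [0.7911 0.358  0.106 ]]
[[0.6333 0.4137 0.124 ]
 [0.6288 0.3956 0.124 ]
 [0.6478 0.3829 0.124 ]] [[0.6432 0.3802 0.088 ]
 [0.6245 0.3965 0.088 ]]
```

```bash
python3 - <<'E'
from h import *
A=arm.camera_model("scene");B=arm.camera_model("side")
print(plane(A,[(452,290),(440,308),(520,385),(475,225)],0.0).round(3))
print(tri(A,(472,100),B,(205,40)))
s=arm.get_state();th=np.radians(33.7)
yaw=th-np.pi
print("turn z tool share",-(yaw-s["ee_rot"][2])/(np.pi/2))
X=np.array([np.cos(yaw),np.sin(yaw)]);Y=np.array([np.sin(yaw),-np.cos(yaw)])
d=np.array([.548,.2366])-s["eef_pos"][:2];print("x,y shares",X@d/.1,Y@d/.1,s["ee_rot"])
m=arm.camera_model("wrist");print(m["pose"].round(3))
E
```

```text
[[ 0.763  0.106  0.   ]
 [ 0.719  0.109  0.   ]
 [ 0.66  -0.031  0.   ]
 [ 0.925  0.126  0.   ]]
(array([0.82087122, 0.1733475 , 0.34471577]), np.float64(0.05935019959542678))
turn z tool share -0.10027209526719823
x,y shares -6.929593608248782 5.590426198999732 [ 3.14011712e+00 -1.64632138e-04 -2.71092373e+00]
[[-0.418  0.869  0.266  0.209]
 [ 0.908  0.4    0.124 -0.646]
 [ 0.001  0.293 -0.956  0.385]
 [ 0.     0.     0.     1.   ]]
```

```bash
python3 - <<'E'
from h import *
A=arm.camera_model("scene");B=arm.camera_model("side")
for v in (60,75,90):print(tri(A,(550,v),B,(258,45)))
o,d=rays(B,[(258,45),(365,42),(340,40),(258,100)])
for y in(.1,0,-.1,-.2,-.3):
    print(y,[(o+e*((y-o[1])/e[1])).round(3) for e in d])
cv2.imwrite("pics/c2.png",np.hstack([cv2.resize(cv2.imread("pics/side0.png")[0:200,160:400],None,fx=1.8,fy=1.8,interpolation=cv2.INTER_CUBIC),cv2.resize(cv2.imread("pics/scene0.png")[0:300,430:560],None,fx=1.2,fy=1.2)[:360]]))
E
```

```text
(array([0.75706657, 0.10112639, 0.38391227]), np.float64(0.06931517599121582))
(array([0.75564492, 0.09456983, 0.37634743]), np.float64(0.05503795658269919))
(array([0.75390211, 0.0879362 , 0.36879561]), np.float64(0.04050836410759165))
0.1 [array([0.742, 0.1  , 0.353]), array([0.514, 0.1  , 0.364]), array([0.566, 0.1  , 0.367]), array([0.744, 0.1  , 0.234])]
0 [array([0.761, 0.   , 0.339]), array([0.512, 0.   , 0.351]), array([ 0.569, -0.   ,  0.354]), array([0.763, 0.   , 0.209])]
-0.1 [array([ 0.78 , -0.1  ,  0.325]), array([ 0.51 , -0.1  ,  0.338]), array([ 0.572, -0.1  ,  0.342]), array([ 0.783, -0.1  ,  0.185])]
-0.2 [array([ 0.799, -0.2  ,  0.311]), array([ 0.508, -0.2  ,  0.326]), array([ 0.575, -0.2  ,  0.329]), array([ 0.802, -0.2  ,  0.16 ])]
-0.3 [array([ 0.818, -0.3  ,  0.298]), array([ 0.507, -0.3  ,  0.313]), array([ 0.578, -0.3  ,  0.317]), array([ 0.821, -0.3  ,  0.135])]
```

View pics/c2.png

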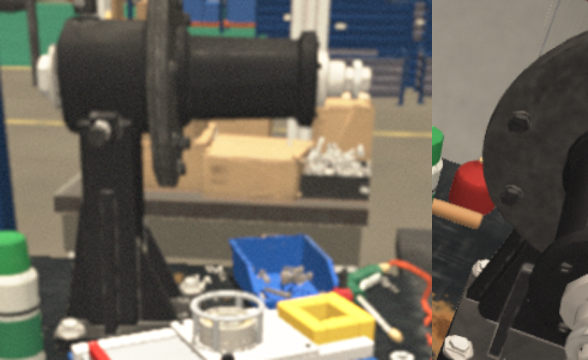

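```bash
python3 - <<'E'
from h import *
A=arm.camera_model("scene");B=arm.camera_model("side")
for u in((549,242),(556,250)):print(tri(A,u,B,(360,42)),plane(A,[u],.34))
print(tri(A,(535,215),B,(335,58)))
cv2.imwrite("pics/w0.png",arm.grab_frame("wrist"))
E
```

```text
(array([0.53461472, 0.02923922, 0.36646346]), np.float64(0.03153928104477409)) [[0.58662399 0.02542461 0.34      ]]
(array([0.53352167, 0.02181367, 0.36424603]), np.float64(0.028310670223052458)) [[0.58015742 0.01766873 0.34      ]]
(array([0.58915026, 0.04770279, 0.33695839]), np.float64(0.0384866962764451))
```

View pics/w0.png

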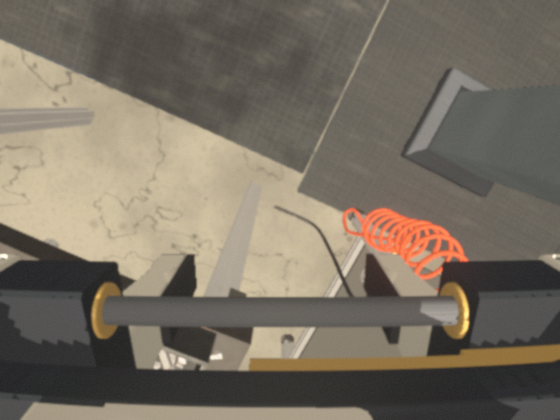

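The wrist camera shows only the cart and floor here. Both fixed views show a spindle nose reaching to about (0.52, 0, 0.35), so I pass it at x≈0.41 with the tool yawed to 180° and the fingers shut.

Call:
{"api": "arm_command", "payload": {
  "series": [0, 0, 0.274, 0, 0, 0, 0, 0, 0, 0.274, 0, 0, 0, 0, 0, 0, 0.274, 0, 0, 0, 0],
  "force": 20
}}

```text
t: 0.52
eef_pos: [0.2817, -0.6131, 0.2481]
ee_rot: [3.141, -0.0, 3.138]
force: [1.0, -0.4, -0.3]
width: 0.0634
gripper_force: 0.0
```

Call:
{"api": "arm_command", "payload": {
  "series": [0, 0, 0, -0.1, 0.45, 0, 0, 0, 0, 0, -0.2, 0.9, 0, 0, 0, 0, 0, -0.2, 0.9, 0, 0]
}}

```text
t: 0.9
eef_pos: [0.3023, -0.521, 0.2491]
ee_rot: [3.141, 0.001, -3.139]
force: [0.7, -0.3, 1.0]
width: 0.0331
gripper_force: 0.0
```

Call:
{"api": "arm_command", "payload": {
  "series": [0, 0, 0, -0.1, 0.45, 0, 0, 0, 0, 0, -0.2, 0.9, 0, 0, 0, 0, 0, -0.2, 0.9, 0, 0]
}}

```text
t: 1.27
eef_pos: [0.3222, -0.4317, 0.249]
ee_rot: [-3.142, 0.001, -3.139]
force: [-0.1, -1.7, 1.0]
width: 0.0039
gripper_force: 0.0
```

Call:
{"api": "arm_command", "payload": {
  "series": [0, 0, 0, -0.1, 0.45, 0, 0, 0, 0, 0, -0.2, 0.9, 0, 0, 0, 0, 0, -0.2, 0.9, 0, 0]
}}

```text
t: 1.65
eef_pos: [0.3423, -0.3422, 0.2489]
ee_rot: [-3.141, 0.001, -3.139]
force: [0.0, 0.4, 1.1]
width: 0.0006
gripper_force: 0.0
```

Call:
{"api": "arm_command", "payload": {
  "series": [0, 0, 0, -0.1, 0.45, 0, 0, 0, 0, 0, -0.2, 0.9, 0, 0, 0, 0, 0, -0.2, 0.9, 0, 0, 0, 0, 0, -0.2, 0.9, 0, 0]
}}

```text
t: 2.15
eef_pos: [0.3621, -0.254, 0.2487]
ee_rot: [-3.141, 0.0, -3.141]
force: [0.1, 0.3, 0.3]
width: 0.0004
gripper_force: 0.0
```

Call:
{"api": "arm_command", "payload": {
  "series": [0, 0, 0, -0.1, 0.4, 0, 0, 0, 0, 0, -0.2, 0.8, 0, 0, 0, 0, 0, -0.2, 0.8, 0, 0]
}}

```text
t: 2.52
eef_pos: [0.3824, -0.1729, 0.2487]
ee_rot: [-3.142, 0.0, -3.14]
force: [-0.2, -0.1, 0.2]
width: 0.0003
gripper_force: 0.0
```

Call:
{"api": "arm_command", "payload": {
  "series": [0, 0, 0, -0.1, 0.4, 0, 0, 0, 0, 0, -0.2, 0.8, 0, 0, 0, 0, 0, -0.2, 0.8, 0, 0]
}}

```text
t: 2.9
eef_pos: [0.4025, -0.0929, 0.2486]
ee_rot: [-3.141, -0.0, -3.14]
force: [-1.3, -0.9, -0.1]
width: 0.0008
gripper_force: 0.0
```

Call:
{"api": "arm_command", "payload": {
  "series": [0, 0, 0, -0.03, 0.4, 0, 0, 0, 0, 0, -0.05, 0.8, 0, 0, 0, 0, 0, -0.05, 0.8, 0, 0]
}}

```text
t: 3.28
eef_pos: [0.4072, -0.0131, 0.2485]
ee_rot: [-3.141, -0.0, -3.14]
force: [0.7, -0.1, -0.2]
width: 0.0007
gripper_force: 0.0
```

Call:
{"api": "arm_command", "payload": {
  "series": [0, 0, 0, 0.03, 0.4, 0, 0, 0, 0, 0, 0.05, 0.75, 0, 0, 0, 0, 0, 0.05, 0.75, 0, 0]
}}

```text
t: 3.65
eef_pos: [0.4021, 0.0616, 0.2485]
ee_rot: [-3.141, -0.0, -3.14]
force: [0.2, -0.5, -0.7]
width: 0.0004
gripper_force: 0.0
```

Call:
{"api": "arm_command", "payload": {
  "series": [0, 0, 0, 0, 0.4, 0, 0, 0, 0, 0, 0, 0.75, 0, 0, 0, 0, -0.374, 0, 0.75, 0, 0, 0, 0, -0.374, 0, 0.75, 0, 0, 0, 0, -0.374, 0, 0.75, 0, 0, 0, 0, -0.374, 0, 0.75, 0, 0]
}}

```text
t: 4.4
eef_pos: [0.4021, 0.1351, 0.2484]
ee_rot: [-3.141, -0.001, -2.556]
force: [0.6, 0.4, -0.3]
width: 0.0004
gripper_force: 0.0
```

```bash
python3 - <<'E'
from h import *
m=arm.camera_model("wrist");im=arm.grab_frame("wrist");cv2.imwrite("pics/w1.png",im)
np.save("w1.npy",m,allow_pickle=True)
print(m["pose"].round(3))
E
```

```text
[[-0.554  0.796  0.244  0.336]
 [ 0.833  0.53   0.162  0.092]
 [-0.     0.293 -0.956  0.386]
 [ 0.     0.     0.     1.   ]]
```

View pics/w1.png

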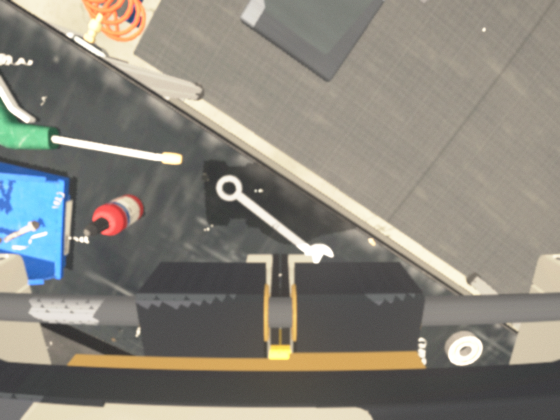

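Call:
{"api": "arm_command", "payload": {
  "series": [0, 0, 0, -0.4, 0, 0, 0, 0, 0, 0, -0.8, 0, 0, 0, 0, 0, 0, -0.8, 0, 0, 0]
}}

```text
t: 4.82
eef_pos: [0.4701, 0.1813, 0.2476]
ee_rot: [-3.141, -0.002, -2.558]
force: [-0.7, -0.1, -0.4]
width: 0.0007
gripper_force: 0.0
```

Call:
{"api": "arm_command", "payload": {
  "series": [0, 0, 0, -0.4, 0, 0, 0, 0, 0, 0, -0.8, 0, 0, 0, 0, 0, 0, -0.8, 0, 0, 0]
}}

```text
t: 5.2
eef_pos: [0.5361, 0.2255, 0.2474]
ee_rot: [-3.141, -0.002, -2.557]
force: [-1.1, -0.2, -0.3]
width: 0.0006
gripper_force: 0.0
```

Call:
{"api": "arm_command", "payload": {
  "series": [0, 0, 0, -0.4, 0, 0, 0, 0, 0, 0, -0.78, 0.035, 0, 0, 0, 0, 0, -0.78, 0.035, 0, 0, 0, 0, 0, -0.78, 0.035, 0, 0]
}}

```text
t: 5.7
eef_pos: [0.5969, 0.2706, 0.2483]
ee_rot: [3.142, -0.001, -2.556]
force: [0.4, 0.0, -0.4]
width: 0.0005
gripper_force: 0.0
```

```bash
python3 - <<'E'
from h import *
m=arm.camera_model("wrist");im=arm.grab_frame("wrist");cv2.imwrite("pics/w2.png",im)
np.save("w2.npy",m,allow_pickle=True)
print(arm.get_state()["eef_pos"],arm.get_state()["ee_rot"])
E
```

```text
[0.59688918 0.27060191 0.24874311] [ 3.14149180e+00 -4.50356860e-04 -2.55514872e+00]
```

View pics/w2.png

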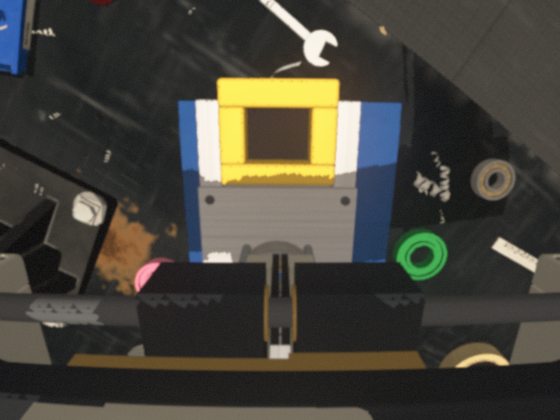

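The wrist view shows the block's top at u 218–338, v 79–185, with the pocket at about u 245–311, v 107–163.

```bash
python3 - <<'E'
from h import *
m=np.load("w2.npy",allow_pickle=True).item();im=cv2.imread("pics/w2.png")
hsv=cv2.cvtColor(im,cv2.COLOR_BGR2HSV)
for v in(90,100,120,135,150,170,180):
    r=im[v,205:350,2].astype(int);g=np.diff(r);i=np.where(abs(g)>35)[0];print(v,[(205+k,g[k]) for k in i])
for u in(230,260,280,300,325):
    r=im[65:200,u,2].astype(int);g=np.diff(r);i=np.where(abs(g)>20)[0];print(u,[(65+k,g[k]) for k in i])
e=np.array([[218.5,100],[338,100],[219.5,150],[336.5,150]])
P=plane(m,e,.125);print(P.round(4),(P[0]+P[1])/2,(P[2]+P[3])/2)
E
```

```text
90 [(np.int64(215), np.int64(42)), (np.int64(216), np.int64(77)), (np.int64(217), np.int64(62)), (np.int64(338), np.int64(-72)), (np.int64(339), np.int64(-54))]
100 [(np.int64(338), np.int64(-43))]
120 [(np.int64(243), np.int64(-44)), (np.int64(244), np.int64(-42)), (np.int64(310), np.int64(40)), (np.int64(311), np.int64(44))]
135 [(np.int64(244), np.int64(-48)), (np.int64(310), np.int64(47)), (np.int64(311), np.int64(36))]
150 [(np.int64(244), np.int64(-48)), (np.int64(245), np.int64(-38)), (np.int64(309), np.int64(39)), (np.int64(310), np.int64(49))]
170 []
180 []
230 [(np.int64(76), np.int64(63)), (np.int64(77), np.int64(76)), (np.int64(78), np.int64(32)), (np.int64(179), np.int64(-22)), (np.int64(180), np.int64(-35))]
260 [(np.int64(76), np.int64(51)), (np.int64(77), np.int64(75)), (np.int64(78), np.int64(40)), (np.int64(105), np.int64(-23)), (np.int64(106), np.int64(-58)), (np.int64(107), np.int64(-58)), (np.int64(108), np.int64(-26)), (np.int64(158), np.int64(21)), (np.int64(159), np.int64(21)), (np.int64(162), np.int64(26)), (np.int64(163), np.int64(39)), (np.int64(164), np.in
[... 578 characters left out ...]
 [(np.int64(76), np.int64(32)), (np.int64(77), np.int64(74)), (np.int64(78), np.int64(56)), (np.int64(106), np.int64(-47)), (np.int64(107), np.int64(-60)), (np.int64(108), np.int64(-35)), (np.int64(159), np.int64(21)), (np.int64(163), np.int64(40)), (np.int64(164), np.int64(26)), (np.int64(173), np.int64(-26)), (np.int64(174), np.int64(-27))]
325 [(np.int64(65), np.int64(-66)), (np.int64(66), np.int64(-30)), (np.int64(76), np.int64(21)), (np.int64(77), np.int64(60)), (np.int64(78), np.int64(74)), (np.int64(175), np.int64(-33))]
[[0.5495 0.1852 0.125 ]
 [0.5007 0.2587 0.125 ]
 [0.5807 0.2048 0.125 ]
 [0.5311 0.2794 0.125 ]] [0.52511461 0.22195797 0.125     ] [0.55587795 0.24213454 0.125     ]
```

```bash
python3 - <<'E'
from h import *
m=np.load("w2.npy",allow_pickle=True).item()
P=plane(m,[[244.5,107.5],[311.8,107.5],[245.2,163.5],[310.5,163.5]],.125)
A=arm.camera_model("scene")
for a,b in((0,1),(2,3),(0,2),(1,3)): d=(P[b]-P[a])[:2];print(np.linalg.norm(d).round(4),np.degrees(np.arctan2(d[1],d[0])))
print(P.round(4),P.mean(0))
# two-view heights: scene near corners of pocket
sc=lambda x,y:(235+(x-1)/3,160+(y-1)/3)
print(tri(m,(244.5,107.5),A,sc(318,457)),tri(m,(311.8,107.5),A,sc(202,457)))
s=arm.get_state();yaw=s["ee_rot"][2];X=np.array([np.cos(yaw),np.sin(yaw)]);Y=np.array([np.sin(yaw),-np.cos(yaw)])
for c in(P.mean(0)[:2],np.array([.548,.2364])):
    d=c-s["eef_pos"][:2];print(c,X@d/.1,Y@d/.1)
E
```

```text
0.0499 123.61192773383503
0.0505 123.61844400605335
0.0417 32.827194552167576
0.0417 33.64194535454413
[[0.5435 0.2042 0.125 ]
 [0.5159 0.2457 0.125 ]
 [0.5786 0.2268 0.125 ]
 [0.5507 0.2688 0.125 ]] [0.54718517 0.23637536 0.125     ]
(array([0.54385569, 0.20364056, 0.12631424]), np.float64(0.0015116748774012913)) (array([0.51606655, 0.24541648, 0.1258273 ]), np.float64(0.00047913383150230453))
[0.54718517 0.23637536] 0.6034022308505399 -0.01001439427049781
[0.548  0.2364] 0.5964790417834881 -0.014318401772613834
```

Call:
{"api": "arm_command", "payload": {
  "series": [0, 0, 0, 0.3, 0, 0, 0, 0, 0, 0, 0.6, -0.01, 0, 0, 0, 0, 0, 0.6, -0.01, 0, 0, 0, 0, 0, 0.6, -0.01, 0.4, 0, 0, 0, 0, 0.6, -0.01, 0.8, 0, 0, 0, 0, 0.6, -0.01, 0.8, 0, 0, 0, 0, 0.6, -0.01, 0.8, 0]
}}

```text
t: 6.62
eef_pos: [0.5492, 0.2379, 0.1702]
ee_rot: [-3.141, 0.002, -2.553]
force: [1.1, 0.2, 0.4]
width: 0.0002
gripper_force: 0.0
```

Call:
{"api": "arm_command", "payload": {
  "series": [0, 0, 0, 0.02, 0, 0.1, 0, 0, 0, 0, 0.02, 0, 0.2, 0, 0, 0, 0, 0.02, 0, 0.3, 0, 0, 0, 0, 0.02, 0, 0.39, 0, 0, 0, 0, 0.02, 0, 0.39, 0, 0, 0, 0, 0.02, 0, 0.39, 0]
}}

```text
t: 7.38
eef_pos: [0.5468, 0.2365, 0.1297]
ee_rot: [-3.141, 0.0, -2.554]
force: [0.6, 0.4, 0.1]
width: 0.0004
gripper_force: 0.0
```

Call:
{"api": "arm_command", "payload": {
  "series": [0, 0, 0, 0.05, 0, 0, 0, 0, 0, 0, 0.1, 0, 0, 0, 0, 0, 0, 0.15, 0, 0, 0, 0, 0, 0, 0.22, 0, 0, 0, 0, 0, 0, 0.29, 0, 0, 0, 0, 0, 0, 0.36, 0, 0, 0, 0, 0, 0, 0.43, 0, 0, 0, 0, 0, 0, 0.5, 0, 0, 0]
}}

```text
t: 8.38
eef_pos: [0.508, 0.2113, 0.1304]
ee_rot: [3.141, 0.009, -2.553]
force: [12.9, 6.7, -11.3]
width: 0.0005
gripper_force: 7.4
```

Call:
{"api": "arm_command", "payload": {
  "series": [0, 0, 0, 0.06, 0, 0, 0, 0, 0, 0, 0.12, 0, 0, 0, 0, 0, 0, 0.18, 0, 0, 0, 0, 0, 0, 0.24, 0, 0, 0, 0, 0, 0, 0.3, 0, 0, 0]
}}

```text
t: 9.0
eef_pos: [0.4831, 0.1951, 0.1306]
ee_rot: [3.141, 0.009, -2.553]
force: [10.7, 8.2, -10.4]
width: 0.0005
gripper_force: 6.7
```

Call:
{"api": "arm_command", "payload": {
  "series": [0, 0, 0, 0.04, 0, 0, 0, 0, 0, 0, 0.08, 0, 0, 0, 0, 0, 0, 0.12, 0, 0, 0, 0, 0, 0, 0.12, 0, 0, 0]
}}

```text
t: 9.5
eef_pos: [0.4724, 0.188, 0.1307]
ee_rot: [3.14, 0.008, -2.553]
force: [7.5, 6.8, -6.2]
width: 0.0001
gripper_force: 5.1
```

```bash
python3 - <<'E'
from h import *
cv2.imwrite("pics/s2.png",arm.grab_frame("scene"));cv2.imwrite("pics/d2.png",arm.grab_frame("side"))
a=cv2.imread("pics/scene0.png")[130:380,200:400];a=cv2.imread("pics/s2.png")[130:380,200:400]
a=cv2.resize(a,None,fx=2,fy=2,interpolation=cv2.INTER_CUBIC)
b=cv2.resize(cv2.imread("pics/d2.png")[140:280,190:390],None,fx=2,fy=2,interpolation=cv2.INTER_CUBIC)
c=np.zeros((500,800,3),np.uint8);c[:,:400]=a;c[:280,400:]=b;cv2.imwrite("pics/c3.png",c)
E
```

```text
(no output)
```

View pics/c3.png

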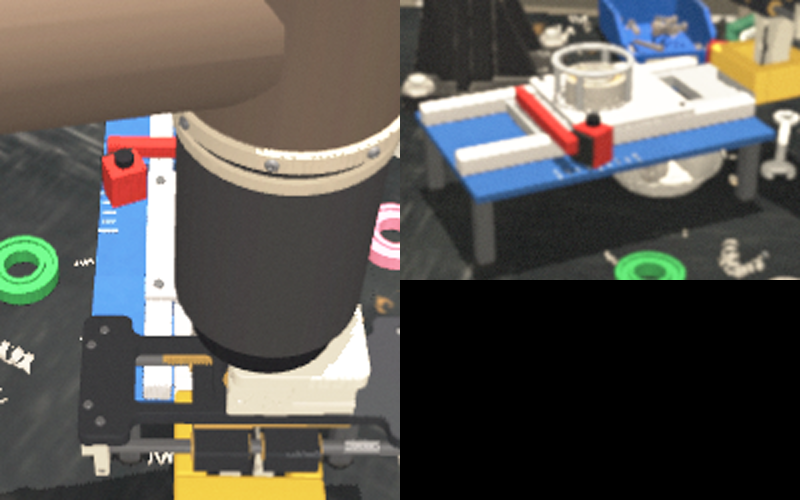

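The crossbar is close behind the stop block's buffer, at crop (575,140). I continue in small steps and watch the force.

Call:
{"api": "arm_command", "payload": {
  "series": [0, 0, 0, 0.02, 0, 0, 0, 0, 0, 0, 0.04, 0, 0, 0, 0, 0, 0, 0.04, 0, 0, 0]
}}

```text
t: 9.98
eef_pos: [0.4718, 0.1878, 0.1312]
ee_rot: [3.14, 0.014, -2.552]
force: [17.9, 10.6, -15.4]
width: 0.0003
gripper_force: 10.3
```

Call:
{"api": "arm_command", "payload": {
  "series": [0, 0, 0, 0.02, 0, 0, 0, 0, 0, 0, 0.03, 0, 0, 0, 0, 0, 0, 0.03, 0, 0, 0]
}}

```text
t: 10.35
eef_pos: [0.4715, 0.1878, 0.1317]
ee_rot: [3.14, 0.019, -2.552]
force: [26.3, 13.8, -21.5]
width: 0.0003
gripper_force: 14.5
```

Call:
{"api": "arm_command", "payload": {
  "series": [0, 0, 0, -0.01, 0, 0, 0, 0, 0, 0, -0.01, 0, 0, 0, 0, 0, 0, -0.01, 0, 0, 0, 0, 0, 0, -0.01, 0, 0, 0, 0, 0, 0, -0.01, 0, 0, 0, 0, 0, 0, -0.01, 0, 0, 0, 0, 0, 0, -0.01, 0, 0, 0, 0, 0, 0, -0.01, 0, 0, 0]
}}

```text
t: 11.35
eef_pos: [0.4716, 0.1878, 0.1316]
ee_rot: [3.14, 0.017, -2.552]
force: [22.6, 12.5, -18.0]
width: 0.0001
gripper_force: 12.8
```

Call:
{"api": "arm_command", "payload": {
  "series": [0, 0, 0, 0, 0, 0, 0, 0, 0, 0, 0, 0, 0, 0, 0, 0, 0, 0, 0, 0, 0, 0, 0, 0, 0, 0, 0, 0]
}}

```text
t: 11.85
eef_pos: [0.4716, 0.1878, 0.1316]
ee_rot: [3.14, 0.017, -2.552]
force: [22.9, 13.0, -18.2]
width: 0.0007
gripper_force: 12.8
```

```bash
python3 - <<'E'
from h import *
a=arm.grab_frame("side");cv2.imwrite("pics/d3.png",a)
c=np.hstack([cv2.resize(x[150:260,260:390],None,fx=3,fy=3,interpolation=cv2.INTER_CUBIC) for x in(cv2.imread("pics/d2.png"),a)])
cv2.imwrite("pics/c4.png",c)
E
```

```text
(no output)
```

View pics/c4.png

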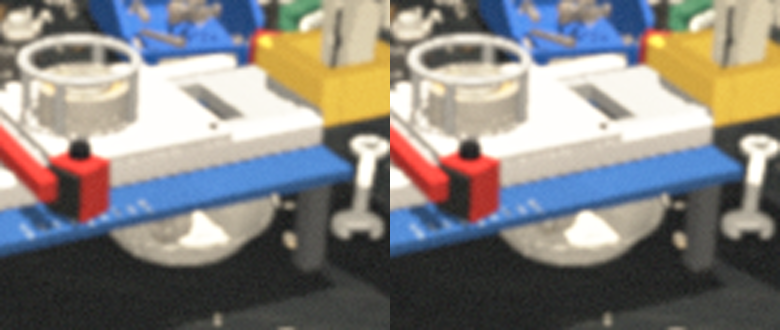

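```bash
python3 - <<'E'
import cv2,numpy as np
I=[cv2.cvtColor(cv2.imread(f"pics/{n}.png"),cv2.COLOR_BGR2GRAY)[218:240,298:352].astype(int) for n in("side0","d2","d3")]
for i in I: print(np.array2string(cv2.resize(i.astype(np.uint8),(18,7),interpolation=cv2.INTER_AREA)))
E
```

```text
[[138 148 147 146 127 114 104  99  95 105 119 133 156 171 172 167 161 144]
 [120 109 100  96 104 114 133 149 160 167 169 170 173 175 169 158 155 106]
 [108 125 142 157 166 170 172 172 172 171 171 169 171 170 159 147 122  52]
 [131 159 167 169 171 169 171 170 171 178 172 169 171 170 149  94  48  34]
 [ 61 124 159 165 171 179 190 178 177 182 182 173 174 142  70  35  35  34]
 [ 37  48 100 129 155 167 172 170 170 168 164 147 109  56  37  35  34  36]
 [ 35  35  37  45  62  87 105 104 104  98  74  55  41  38  38  37  36  36]]
[[140 149 149 148 130 116 106 100 104 132 120 135 158 172 175 168 162 142]
 [123 109 102  97  99 105 125 151 190 252 211 173 175 178 171 160 157 106]
 [109 127 143 156 155 154 162 167 204 254 253 226 180 172 161 149 123  52]
 [132 161 170 170 157 147 153 195 244 253 254 253 219 173 151  96  49  37]
 [ 62 127 160 167 172 175 188 201 220 222 215 196 184 144  71  36  36  35]
 [ 36  49 101 132 157 169 174 171 171 169 165 149 108  57  38  36  36  35]
 [ 36  37  36  47  63  87 106 106 105  97  76  56  41  39  38  37  37  37]]
[[140 148 150 150 129 116 106 100 119 133 120 136 158 172 173 168 163 142]
 [122 109 102  96 104 112 128 152 240 253 222 179 175 178 170 160 157 106]
 [109 126 144 149 148 148 163 220 254 254 254 234 182 172 159 148 122  54]
 [132 160 169 170 163 163 183 250 255 253 254 253 226 173 151  97  48  36]
 [ 62 125 160 166 173 182 192 203 220 222 215 197 185 144  70  37  35  35]
 [ 36  49 101 131 157 169 174 171 171 170 165 150 109  56  37  35  36  36]
 [ 36  36  37  46  63  86 107 107 105  99  76  55  41  40  38  37  35  36]]
```

```bash
python3 - <<'E'
import cv2,numpy as np
f=lambda n,r:cv2.resize(cv2.imread(f"pics/{n}.png")[r[0]:r[1],r[2]:r[3]],(390,270),interpolation=cv2.INTER_CUBIC)
w=(165,200,308,358.5.__int__());d=(206,241,296,347)
c=np.vstack([np.hstack([f("d2",w),f("d3",w)]),np.hstack([f("d2",d),f("d3",d)])])
cv2.imwrite("pics/c5.png",c)
E
```

```text
(no output)
```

View pics/c5.png

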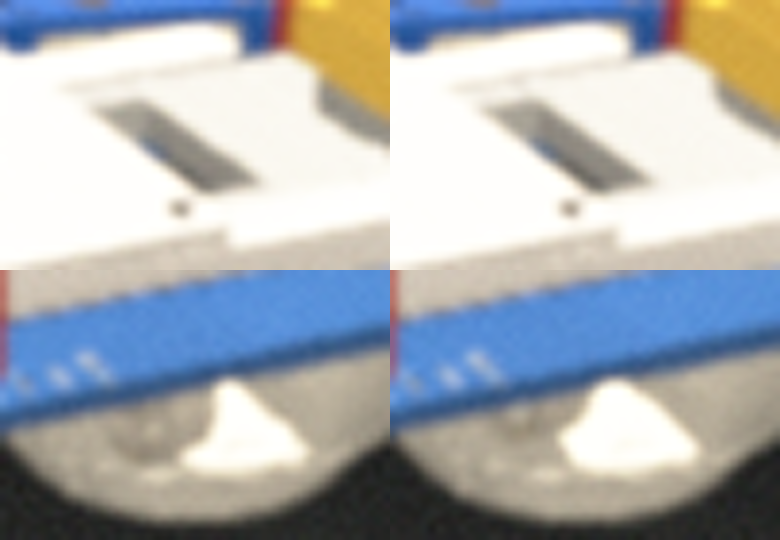

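The window is now empty: the deck's blue edge shows through it at (545,145). In the dish the round dark shape has moved between the two frames, so the bearing has dropped. Now I ease the slide back.

Call:
{"api": "arm_command", "payload": {
  "series": [0, 0, 0, -0.04, 0, 0, 0, 0, 0, 0, -0.08, 0, 0, 0, 0, 0, 0, -0.13, 0, 0, 0, 0, 0, 0, -0.18, 0, 0, 0, 0, 0, 0, -0.23, 0, 0, 0, 0, 0, 0, -0.28, 0, 0, 0, 0, 0, 0, -0.33, 0, 0, 0, 0, 0, 0, -0.38, 0, 0, 0]
}}

```text
t: 12.9
eef_pos: [0.4969, 0.203, 0.1294]
ee_rot: [-3.141, -0.001, -2.554]
force: [3.5, 1.3, 1.8]
width: 0.0002
gripper_force: 1.6
```

Call:
{"api": "arm_command", "payload": {
  "series": [0, 0, 0, -0.05, 0, 0, 0, 0, 0, 0, -0.1, 0, 0, 0, 0, 0, 0, -0.15, 0, 0, 0, 0, 0, 0, -0.2, 0, 0, 0, 0, 0, 0, -0.24, 0, 0, 0, 0, 0, 0, -0.28, 0, 0, 0, 0, 0, 0, -0.32, 0, 0, 0]
}}

```text
t: 13.78
eef_pos: [0.5237, 0.2213, 0.1294]
ee_rot: [3.141, 0.001, -2.554]
force: [4.3, 1.4, -1.5]
width: 0.0007
gripper_force: 2.0
```

Call:
{"api": "arm_command", "payload": {
  "series": [0, 0, 0, -0.02, 0, 0, 0, 0, 0, 0, -0.04, 0, 0, 0, 0, 0, 0, -0.06, 0, 0, 0, 0, 0, 0, -0.08, 0, 0, 0, 0, 0, 0, -0.1, 0, 0, 0, 0, 0, 0, -0.12, 0, 0, 0, 0, 0, 0, -0.14, 0, 0, 0, 0, 0, 0, -0.14, 0, 0, 0]
}}

```text
t: 14.78
eef_pos: [0.5352, 0.2289, 0.1296]
ee_rot: [-3.142, 0.0, -2.554]
force: [3.7, 2.3, -3.4]
width: 0.0003
gripper_force: 2.3
```

Call:
{"api": "arm_command", "payload": {
  "series": [0, 0, 0, -0.015, 0, 0, 0, 0, 0, 0, -0.03, 0, 0, 0, 0, 0, 0, -0.03, 0, 0, 0]
}}

```text
t: 15.15
eef_pos: [0.5376, 0.2304, 0.1296]
ee_rot: [-3.142, 0.0, -2.554]
force: [3.6, 1.4, -2.7]
width: 0.0004
gripper_force: 2.0
```

Call:
{"api": "arm_command", "payload": {
  "series": [0, 0, 0, -0.015, 0, 0, 0, 0, 0, 0, -0.03, 0, 0, 0, 0, 0, 0, -0.03, 0, 0, 0]
}}

```text
t: 15.52
eef_pos: [0.5395, 0.2316, 0.1294]
ee_rot: [3.142, -0.001, -2.554]
force: [0.8, -0.5, 0.0]
width: 0.0003
gripper_force: 0.0
```

Call:
{"api": "arm_command", "payload": {
  "series": [0, 0, 0, -0.015, 0, 0, 0, 0, 0, 0, -0.03, 0, 0, 0, 0, 0, 0, -0.045, 0, 0, 0, 0, 0, 0, -0.06, 0, 0, 0, 0, 0, 0, -0.075, 0, 0, 0, 0, 0, 0, -0.075, 0, 0, 0]
}}

```text
t: 16.27
eef_pos: [0.5463, 0.2362, 0.1295]
ee_rot: [-3.142, -0.0, -2.554]
force: [0.6, -0.1, -0.6]
width: 0.0002
gripper_force: 0.0
```

```bash
python3 - <<'E'
from h import *
a=arm.grab_frame("side");cv2.imwrite("pics/d4.png",a);o=cv2.imread("pics/side0.png")
for n,r in(("bar",(185,225,200,245)),("block",(160,200,308,335))):
    d=cv2.absdiff(a,o)[r[0]:r[1],r[2]:r[3]].max(2);print(n,d.mean(),d.max(),(d>50).sum())
print(arm.get_state()["force"])
E
```

```text
bar 3.561111111111111 12 0
block 35.11296296296296 117 399
[ 0.46342208 -0.20097065  0.43476174]
```

The crossbar is pixel-identical to the start, so the slide is home. Withdrawing.

Call:
{"api": "arm_command", "payload": {
  "series": [0, 0, 0, 0, 0, -0.1, 0, 0, 0, 0, 0, 0, -0.3, 0, 0, 0, 0, 0, 0, -0.7, 0, 0, 0, 0, 0, 0, -1, 0, 0, 0, 0, 0, 0, -1, 0]
}}

```text
t: 16.95
eef_pos: [0.5474, 0.2369, 0.2333]
ee_rot: [3.141, 0.006, -2.553]
force: [-0.1, 0.8, -0.4]
width: 0.0006
gripper_force: 0.0
```

Call:
{"api": "arm_command", "payload": {
  "series": [0, 0, 0, 0.4, 0, 0, 0, 0, 0, 0, 0.9, 0, 0, 0, 0, 0, 0, 0.9, 0, 0, 0, 0, 0, 0, 0.9, 0, 0, 0]
}}

```text
t: 17.45
eef_pos: [0.4714, 0.1863, 0.23]
ee_rot: [3.142, 0.001, -2.553]
force: [1.0, 0.6, 0.4]
width: 0.0005
gripper_force: 0.0
```

```bash
python3 - <<'E'
from h import *
o=cv2.imread("pics/side0.png");a=arm.grab_frame("side");b=arm.grab_frame("scene")
cv2.imwrite("pics/d5.png",a);cv2.imwrite("pics/s5.png",b)
for n,r in(("bar",(185,225,200,245)),("block",(160,200,308,370)),("mag",(160,200,262,310)),("dish",(218,240,298,352))):
    d=cv2.absdiff(a,o)[r[0]:r[1],r[2]:r[3]].max(2);print(n,d.mean().round(1),d.max(),(d>40).sum())
g=cv2.cvtColor(a,cv2.COLOR_BGR2GRAY)[218:240,298:352];print(cv2.resize(g,(18,7),interpolation=cv2.INTER_AREA))
d=cv2.absdiff(b,cv2.imread("pics/scene0.png"))[195:265,285:350].max(2);print("scene mag",d.mean(),(d>40).sum())
s=arm.get_state();print(s["t"],s["eef_pos"],s["force"])
E
```

```text
bar 2.6 10 0
block 6.6 112 124
mag 16.6 169 298
dish 4.4 34 0
[[139 150 149 148 129 116 106 100  96 106 119 135 158 173 174 168 163 141]
 [122 108 103  95 106 114 128 148 160 170 171 172 174 178 171 160 157 106]
 [109 127 143 150 152 152 155 161 171 175 172 171 173 173 160 148 122  53]
 [132 161 170 171 163 160 167 169 174 179 175 172 173 173 150  96  49  35]
 [ 62 126 160 166 173 181 193 179 180 185 185 174 177 144  71  37  36  35]
 [ 37  51 101 131 157 169 175 171 171 170 166 150 110  56  38  36  35  35]
 [ 35  33  36  47  63  87 106 106 105  98  76  56  42  37  39  37  37  37]]
scene mag 122.11626373626373 4050
17.55 [0.4717822  0.18661491 0.22951122] [-0.4032152  -0.72033411 -0.46063113]
```

```bash
python3 -c "
from station import arm
print(arm.job_done())"
```

```text
the job is handed in; nothing more can be done
None
```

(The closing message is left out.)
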